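Clamp a strip onto a serving board and keep the trigger squeezed

ROBOT

A 6-joint arm with a two-finger parallel gripper is mounted at the origin on a cart in front of the work surface, level with it; the furniture and walls round the work are solid. World frame = base frame: x ahead of the robot, y to its left, z up, the work surface at z = 0. Lengths are in m, angles in rad, forces in N, time in s.
With the tool pointing down it reaches from about 0.3 to 0.825 m from the base axis. Payload 5.4 kg.
Tool frame: the origin (TCP) lies on the centre line of the jaws, within the pads' length; the fingertips stand bot.tip_reach ahead of it and the grasp point (between the pads) lies 6 mm ahead of it (bot.tip_reach is the distance from the TCP to the fingertips, in m); z points along the fingers, y is the line along which they close (so a half turn about z gives the same grasp; the last joint's range is limited). The gripper opens to 92 mm and grips with 3 to 60 N. Pads are 20 mm wide; open, the fingers measure 128 mm over their backs; the gripper's body (75 mm by 189 mm) begins 69 mm behind the grasp point.
Start: joints at [0.994, 0.158, 1.597, -0, 1.386, -0.21], TCP at [0.206, 0.537, 0.2] pointing down, gripper open.
Joint ranges: [-2.91, 2.91], [-0.94, 2.29], [0.18, 2.7], [-1.29, 4.43], [0.17, 2.64], [-3, 3]. Speed limits (rad/s): [2.57, 2.57, 3.14, 3.14, 3.14, 3.14].

INTERFACE

Orientations are given as a unit quaternion [x, y, z, w].
In Python, from workcell import bot, grab_frame, camera_model, hand_in gives the robot as it stands. The module is installed in compiled form; this text tells all that it offers.
- The arm moves only by the tool arm_command, never from a script. Its argument "plan" is a list that holds one entry, the list of rows, each a list of 4 numbers: the shift along the tool's x, y, z in cm, then the turn about the tool's z in degrees. In form: [[[x, y, z, yaw], ...]]. A call has 1 to 20 rows; each row is the pose to reach, as a shift and turn from the pose commanded when the call began, along the tool's axes at that moment; what a row does not reach only later rows make up. A row lasts 1/10 s, in which the tool goes at most 50 mm and 8.59 degrees, less where a joint would pass 70% of its speed; a pose out of reach is approached as far as the arm can. A call with a gripper value outside its range is refused whole. "jaw" is the closure, from 0 (fully open) to 1 (shut), set as the call begins (left out, the last holds). The fingers move at their own pace and stop on an object; the grip force is fixed at half the most. Time passes only in rows, so rows that repeat a pose let the fingers close. It gives the time, the measured TCP pose, the force, the opening and the grip force at its end, in the units of the state.
- bot.get_state(): the state, without advancing time (a new reading comes with each control period).
- grab_frame(name): name is "side" or "top" or "wrist"; returns the picture (384x512x3 uint8, red, green, blue); there is no depth.
- camera_model(name): a dict with "fx", "fy", "cx", "cy" (pixels), "T" (4x4, takes a point from camera to world coordinates); the wrist camera has in their place "mount" (4x4, takes a point from camera to tool coordinates, whose origin is the TCP and whose axes are the flange's). Camera axes: x right, y down, z forward; pixel columns grow to the right and rows downward; lengths in m; the calibration is good to about 2 mm. The wrist camera is an equidistant fisheye: a pixel r from the principal point sees the ray r / f radians off the axis. A picture is of the moment at which its call begins: read the wrist's pose just before it. camera_model takes no time and is no camera call.
- hand_in(): hands the job in; it is judged then, once.
The state is a dict: "time": time; "q": joint angles; "qd": joint speeds; "joint_torque": joint torques, N m; "eef_pos": TCP position; "eef_rot": TCP orientation; "wrist_force": force on the tool from outside, world axes, zero at the start; "ft_torque": the same for the moment, N m; "width": finger opening in m; "grip_force": force on a finger pad.
Only numpy, scipy, OpenCV 4.12 (cv2) and the standard library are available. Lean on these libraries where they do the work, as an engineer would, in place of code of your own. Each camera call takes 0.05 s, during which the arm holds its last target. There are 200 camera calls.

TASK

Swing the hold-down clamp's arm over onto the board so that its foot presses the board flat, then pump the ratchet trigger until the jaw's spring pad has pushed the loose strip tight against the board and is itself pressed about half-way into the jaw, never near the end of its spring, which would crush the wood. Move the jaw with the trigger only, leave the other things on the table alone, and finish while still holding the trigger squeezed in part or all of the way, with the joint under pressure.

Things in the scene. Friction and masses are not known exactly. Their poses are not given: they have to be found in the camera images.
- jig: Gluing jig screwed to the table: T-shaped light wood base, top 18 mm above it. Origin on the table under the base. +y runs along the push bar to the low wooden fence (inner face y = 125, top z = 48); +x points away from the robot (yaw within 0.2 rad). Wide part y -30..150, x -65..120; narrow part y -240..-30, x -45..45. Hold-down clamp on the +x side.
- fixed_grip (a point): Point at the centre of the jig's fixed black grip (upright, 18 mm in jig x, 8 in y, top z = 166), at jig x = 0, y = -159, z = 143. It never moves. It and the trigger stand on the ratchet head near the jig's -y end: two steel cheeks, jig x -19..19, y -170..-110, up to z = 98.
- trigger (a joint): Squeeze trigger, rad: 0 at rest (leaning 0.165 to jig +y), 0.33 squeezed right in (to jig -y, towards the fixed grip). Hinge along jig x at y = -136, z = 83 mm. Each squeeze pushes toothed bar and jaw to jig +y, 40 mm per rad after up to 5 mm lost motion (tooth pitch 5; a full stroke gives about 10 mm); the bar stays while the trigger springs back for the next stroke.
- trigger_grip (a point): Middle of the trigger's upright black handle, 16 mm in jig x, 8 in y, 6 to 80 above its hinge (top z = 162); this point is 60 from the hinge, z = 143. 41 over the outsides of fixed grip and trigger at rest, 21 squeezed in. Squeeze it against the fixed grip or push it with shut fingers: 8 to 20 N while the bar moves; the return spring alone is 2 to 4 N.
- jaw: Toothed steel push bar with the jaw head at its +y end (head 50 wide in jig x, 26 high, centred 34 above the table). Held by friction of about 11 N; it can only slide along jig y, and only the ratchet is to move it. Origin 45 mm to +y of the front face of the fully-out pad, on the bar's axis; axes as the jig's.
- pad (a joint): Spring travel of the jaw's rubber pad, m: 0 = fully out, 0.016 = pressed fully into the jaw head; 700 N/m with 1.4 N preload. Seen as the gap with the coil spring between jaw head and pad.
- pad_front (a point): The jaw's rubber pad, 60 mm in jig x, 10 thick, 24 high, centre 34 above the table. This point is the centre of its front face, which looks to jig +y.
- toggle (a joint): Arm of the hold-down toggle clamp, rad: 0 = open, standing up and leaning 0.23 rad back (to jig +x); 1.75 to 1.8 = swung down over the board, level, foot on it. Over-centre spring: it snaps either way from about 0.9; about 3 N at the arm's end is enough to swing it. Hinge axis along jig y at hold_pivot.
- hold_pivot (a point): Point on the hold-down's hinge, at jig x = 85, y = 75, 68 above the table (does not move).
- hold_end (a point): Middle of the hold-down arm's black round end grip (18 across, 34 long, 83 to 117 from the hinge), 100 from the hinge. The arm is 14 wide. With the arm down this point lies towards the robot from the hinge (jig -x), with the arm open it stands above the hinge.
- hold_foot (a point): Underside of the hold-down arm's rubber foot, 22 mm across, 62 from the hinge, 27 under the arm's middle. Down, it presses on the board with about 5 N.
- board: Larger wooden part of a serving board, 110 (x) x 100 (y) x 24, lying loose on the jig against the fence. Origin: centre of its underside; axes as the jig's.
- strip: Wooden edge strip of the same board, 110 (x) x 30 (y) x 24, lying loose on the jig between pad and board with a gap of 3 to 10 to the board. Origin: centre of its underside; its axes nearly as the jig's.
- mug: White mug with a handle, 92x127x95, near the left front corner (mm). Bystander. Origin: centre of its underside.
- pepper_mill: Turned wooden pepper mill, 58 across, 145 tall, left edge (mm). Bystander. Origin: centre of its underside.
- salt_shaker: Round glass salt shaker with metal top, 44 across, 90 tall, left edge (mm). Bystander. Origin: centre of its underside.
- spice_jar: Square glass spice jar with metal cap, 46x46x96, left edge (mm). Bystander. Origin: centre of its underside.
- timer: White wind-up kitchen timer, 58 across, 42 tall, standing in front of the push bar of the jig (mm). Bystander. Origin: centre of its underside.
- cork: Wine cork on end, 22 across, 39 tall, standing behind the push bar of the jig (mm). Bystander. Origin: centre of its underside.
- ramekin: Small glazed dish, 66 across, 34 tall, right front (mm). Bystander. Origin: centre of its underside.
Not all that is in view belongs to the job. Of the things shaped like the strip, the wooden one is meant.

How it is judged:
On the way, in this order (a step that is already met when the one before it is completed fails the run):
1. the hold-down arm is down with its foot on the board (value of joint toggle above 1.7 rad and contact force between toggle and board above 0.5 N), for 0.3 s.
2. the pad has pushed the strip up against the board (y of strip in the frame of board above -0.067 m and x of strip in the frame of board between -0.008 and 0.008 m and angle between the y axis of strip and the y axis of board, either way round below 0.05 rad and contact force between strip and board above 0.5 N), for 0.1 s.
At the end, for the whole second after the job is handed in: Hold-down arm down (over 1.7 rad), foot pressing the board; strip within 2 mm of touching the board, ends level within 8 mm; pad pressed 4 to 12 mm (of 16) in and pressing the strip; fingers still pressing the trigger, squeezed by 0.04 rad or more; nothing moves (all of step 1 and y of strip in the frame of board above -0.067 m and x of strip in the frame of board between -0.008 and 0.008 m and angle between the y axis of strip and the y axis of board, either way round below 0.05 rad and value of joint pad between 0.004 and 0.012 m and contact force between pad and strip above 2 N and contact force between the fingers and trigger above 0.5 N and value of joint trigger above 0.04 rad and velocity of joint trigger below 0.1 rad/s and linear speed of jaw below 0.005 m/s); the arm keeps its last pose, push and grip.
It fails at once if the pad is pressed more than 14.5 mm in: the wood is crushed (value of joint pad above 0.0145 m).
It fails at once if the robot pushes the jaw or its bar by hand (contact force between any of the fingers, the arm and jaw above 1.5 N).
It fails at once if a bystander is moved more than 30 mm (distance of any of mug, pepper_mill, salt_shaker, spice_jar, timer, cork, ramekin from where it was at the start of the episode above 0.03 m).
It also fails if it takes over 67 s, if anything falls off the work surface, if the arm or the gripper's body presses on something with over 40 N, if the wrist force passes 120 N, or if a joint passes its speed limit or range.

## Working session

There is one attempt and no reset: what is moved stays moved. The work goes in short steps, Python scripts to look and compute and a tool call to move; the robot and the scene stay as the last step left them, time stands still between calls to the robot, and variables do not carry over. Pictures are saved under pics/ and viewed, at most 10 in all, crops included, and the job is handed in when it is done.

Besides the shell and the picture viewer there is one more tool, called after ">>>" as name(argument=value, ...) on one line, values as JSON. arm_command: Moves the arm, as the interface text tells. Its arguments: {"type":"object","properties":{"plan":{"type":"array"},"jaw":{"type":"number"}},"required":["plan"]}

```bash
mkdir -p pics; cat > h.py <<'E'
from workcell import bot, grab_frame, camera_model, hand_in
import numpy as np, cv2
from scipy.spatial.transform import Rotation as R
def proj(name,P):
    c=camera_model(name);P=np.atleast_2d(P);T=np.linalg.inv(c["T"])
    p=P@T[:3,:3].T+T[:3,3]
    return np.c_[c["fx"]*p[:,0]/p[:,2]+c["cx"],c["fy"]*p[:,1]/p[:,2]+c["cy"]]
def unproj(name,u,v,z):
    c=camera_model(name);d=c["T"][:3,:3]@[(u-c["cx"])/c["fx"],(v-c["cy"])/c["fy"],1];o=c["T"][:3,3]
    return o+d*(z-o[2])/d[2]
E
python3 - <<'E'
from h import *
for n in("top","side"):
    cv2.imwrite(f"pics/{n}0.png",cv2.resize(grab_frame(n)[...,::-1],(800,600),interpolation=cv2.INTER_CUBIC))
    c=camera_model(n);print(n,c["fx"],c["cx"],c["cy"],c["T"].round(3).tolist())
print(bot.tip_reach,bot.get_state())
E
```

```text
top 414.17939540798267 256.98356177007184 191.0724683741223 [[0.009, -0.997, 0.072, 0.417], [-1.0, -0.01, -0.008, 0.023], [0.009, -0.072, -0.997, 1.091], [0.0, 0.0, 0.0, 1.0]]
side 387.98732242337496 254.857350693702 197.7227186746341 [[-0.988, -0.074, 0.135, 0.365], [-0.154, 0.513, -0.844, 0.839], [-0.007, -0.855, -0.518, 0.626], [0.0, 0.0, 0.0, 1.0]]
0.025 {'time': 0.1, 'q': array([ 9.93885627e-01,  1.58972961e-01,  1.59806032e+00, -2.99264434e-05,
        1.38620204e+00, -2.10091292e-01]), 'qd': array([ 0.00053424, -0.00260808, -0.00283445,  0.00023538,  0.00024893,
        0.00134794]), 'joint_torque': array([-1.15384122e-03, -3.86505389e+01, -3.22958887e+01,  7.01511512e-02,
        3.39634751e-02, -4.26995041e-05]), 'eef_pos': array([0.20592819, 0.5362471 , 0.19884777]), 'eef_rot': array([ 1.82380368e-01,  9.83227708e-01, -7.64197777e-04, -3.01335523e-04]), 'wrist_force': array([ 0.33980099, -0.20523096,  0.15691255]), 'ft_torque': array([ 0.01919169, -0.01928755, -0.0477401 ]), 'grip_force': 0.0, 'width': 0.0916007501183113}
```

View pics/top0.png

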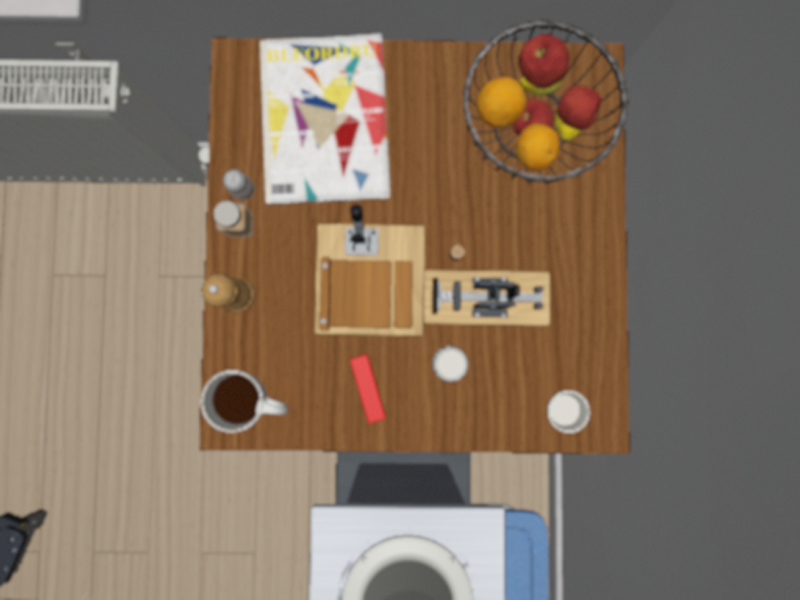

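View pics/side0.png

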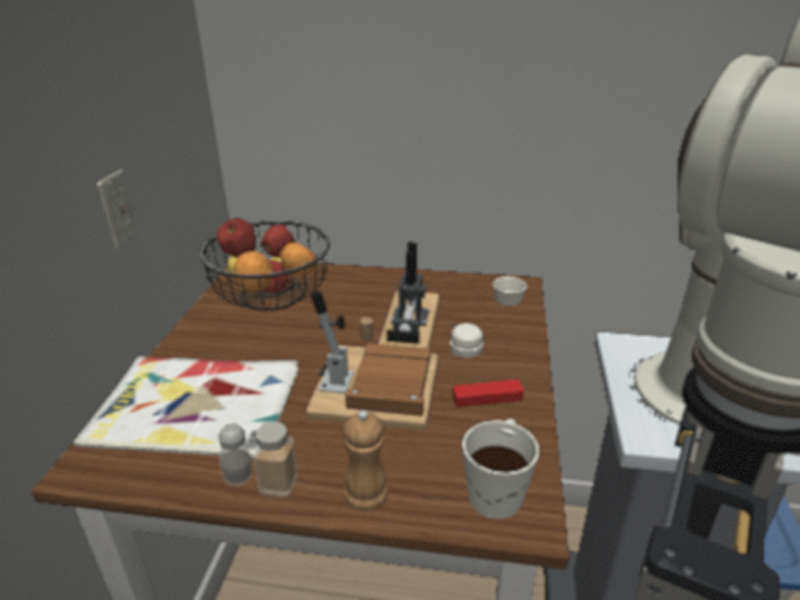

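Top view: the jig base corners are at about (317,225), (424,226), (424,335), (315,333), (549,271), (550,325). The clamp arm stands open, with its end at (357,212), and the ratchet head is at about (495,297). There are two strip-shaped things: wood at (403,295), lying on the jig between pad and board, and red at (367,388). The wooden one is meant. I'll fit the jig pose and confirm with an enlarged crop.

```bash
cat >> h.py <<'E'
def J2W(p,P):
    P=np.atleast_2d(P).astype(float);c,s=np.cos(p[2]),np.sin(p[2])
    return np.c_[p[0]+c*P[:,0]-s*P[:,1],p[1]+s*P[:,0]+c*P[:,1],P[:,2]]
E
python3 - <<'E'
from h import *
from scipy.optimize import least_squares
px=np.array([(317,225),(424,226),(424,335),(315,333),(549,271),(550,325)])*.64-.18
m=np.array([(120,150),(120,-30),(-65,-30),(-65,150),(45,-240),(-45,-240)])/1000.
m=np.c_[m,np.full(6,.018)]
r=least_squares(lambda p:(proj("top",J2W(p,m))-px).ravel(),[.4,0,0])
print(r.x,r.fun.round(1)); p=r.x
pts={"fg":(0,-.159,.166),"tg":(0,-.136+.079*np.sin(.165),.162),"pivot":(.085,.075,.068),"hend":(.085+.1*np.sin(.23),.075,.068+.1*np.cos(.23)),"fenceN":(-.055,.125,.048)}
for n,(x0,y0,w,h,k) in {"top":(195,135,165,85,4.8),"side":(180,140,120,140,4.2)}.items():
    im=grab_frame(n)[...,::-1].copy()
    cr=cv2.resize(im[y0:y0+h,x0:x0+w],None,fx=k,fy=k,interpolation=cv2.INTER_CUBIC)
    cv2.imwrite(f"pics/{n}1raw.png",cr)
    for P in list(pts.values())+list(m):
        q=(proj(n,J2W(p,P))[0]-[x0,y0]+.5)*k
        cv2.circle(cr,tuple(q.astype(int)),4,(255,0,255),1)
    cv2.imwrite(f"pics/{n}1.png",cr)
for k,v in pts.items(): print(k,J2W(p,v).round(4))
E
```

```text
[ 0.49918552  0.00773639 -0.0008932 ] [-0.  -0.7  0.2 -0.5 -0.3  0.4 -0.2  0.9  0.4 -0.  -0.  -0.1]
fg [[ 0.499  -0.1513  0.166 ]]
tg [[ 0.4991 -0.1153  0.162 ]]
pivot [[0.5843 0.0827 0.068 ]]
hend [[0.6071 0.0826 0.1654]]
fenceN [[0.4443 0.1328 0.048 ]]
```

View pics/top1.png

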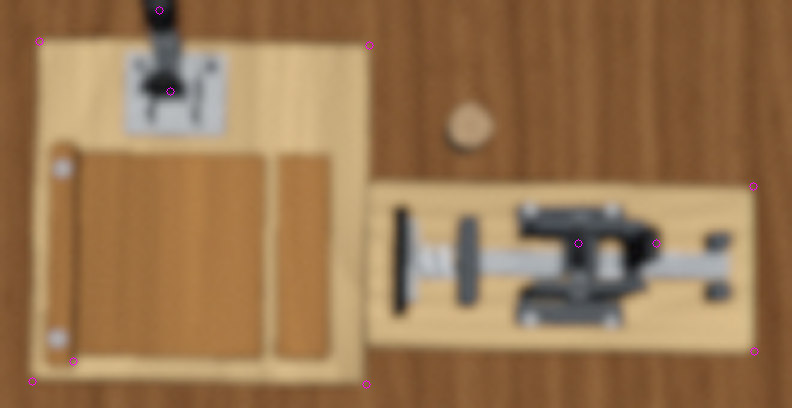

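View pics/side1.png

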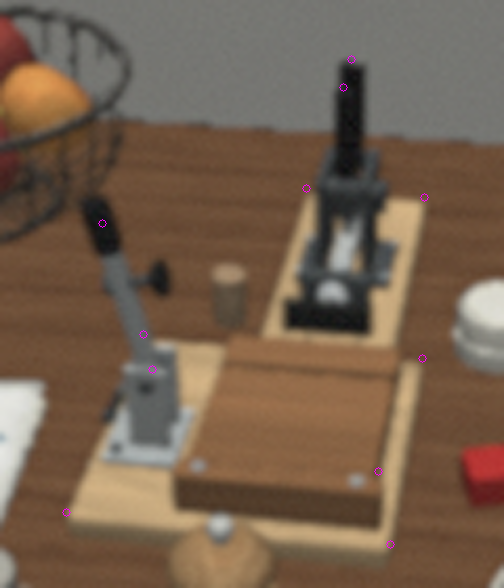

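The crop confirms the wooden strip at crop (302,255), lying between the board and the black pad at (400,260). The jig fits to under 1 px, and the projected grip, pivot and arm-end points land on the right parts. Next is the hold-down: rise and turn, with the fingers shut.

>>> arm_command(plan=[[[0, 0, -4, -7], [0, 0, -8, -14], [0, 0, -10, -21], [0, 0, -10, -21]]], jaw=1)

```text
time: 0.6
eef_pos: [0.2071, 0.5382, 0.3035]
eef_rot: [-0.0, 1.0, 0.003, 0.002]
wrist_force: [0.4, 0.3, -0.5]
width: 0.0617
grip_force: 0.0
```

>>> arm_command(plan=[[[-3, -3, 0, 0], [-6, -6, 0, 0], [-9, -9, 0, 0], [-12, -12, 0, 0], [-15, -15, 0, 0], [-18, -18, 0, 0], [-21, -21, 0, 0], [-24, -24, 0, 0], [-27, -27, 0, 0], [-30, -30, 0, 0], [-33, -33, 0, 0], [-36, -36, 0, 0], [-39, -39, 0, 0], [-42, -42, 0, 0], [-45.5, -45.5, 0, 0], [-45.5, -45.5, 0, 0], [-45.5, -45.5, 4, 0], [-45.5, -45.5, 8, 0], [-45.5, -45.5, 12.5, 0], [-45.5, -45.5, 12.5, 0]]])

```text
time: 2.6
eef_pos: [0.6546, 0.0825, 0.1648]
eef_rot: [0.001, 1.0, 0.001, -0.009]
wrist_force: [-1.1, 0.2, -1.4]
width: 0.0003
grip_force: 0.0
```

>>> arm_command(plan=[[[1, 0, 0, 0], [2, 0, 0, 0], [3, 0, 0, 0], [4, 0, 0, 0], [5, 0, 0, 0], [6, 0, 0, 0], [7, 0, 0, 0], [8, 0, 0, 0], [9, 0, 0, 0], [10, 0, 0, 0], [11, 0, 0, 0], [12, 0, 0, 0], [13, 0, 0, 0], [14, 0, 0, 0], [15, 0, 0, 0], [15, 0, 0, 0], [15, 0, 0, 0]]])

```text
time: 4.3
eef_pos: [0.5111, 0.0816, 0.1748]
eef_rot: [0.0, 1.0, -0.0, 0.0]
wrist_force: [-0.2, -0.9, 0.6]
width: 0.0003
grip_force: 0.0
```

```bash
python3 - <<'E'
from h import *
im=grab_frame("side")[...,::-1]; cv2.imwrite("pics/s2.png",cv2.resize(im[120:300,160:360],None,fx=3.3,fy=3.3,interpolation=cv2.INTER_CUBIC))
print(bot.get_state()["eef_pos"],bot.get_state()["wrist_force"])
E
```

```text
[0.51134409 0.08159903 0.17485176] [-0.39929381 -0.14153901  0.11149572]
```

View pics/s2.png

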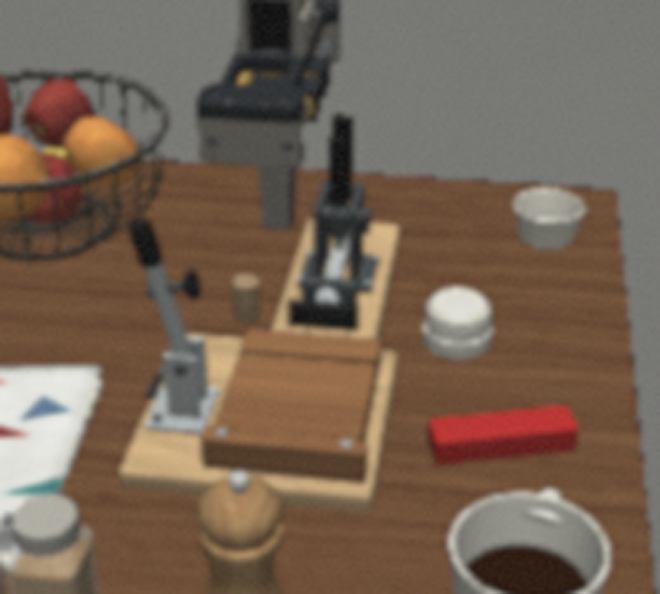

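The picture shows the fingertips at crop (278,225), which does not look like where the state puts them, so I'll check by projection.

```bash
python3 - <<'E'
from h import *
s=bot.get_state();print(s["eef_pos"],s["q"].round(3))
for P in [(.511,.082,.15),(.511,.082,.24),(.607,.0826,.165),(.585,.083,.068)]: print(P,(proj("side",P)[0]-[160,120]+.5)*3.3, (proj("top",P)[0]+.5)/.64)
im=grab_frame("side")[...,::-1].copy();im2=grab_frame("top")[...,::-1].copy()
for n,i in(("side",im),("top",im2)):
    for P,c in(((.511,.082,.15),(255,0,255)),((.607,.0826,.165),(0,255,0))): cv2.circle(i,tuple(proj(n,P)[0].astype(int)),3,c,1)
cv2.imwrite("pics/s3.png",np.hstack([cv2.resize(im[60:320,140:340],(400,520)),cv2.resize(im2[100:300,150:350],(400,400))[:,:]if 0 else cv2.resize(im2[60:320,150:350],(400,520))]))
E
```

```text
[0.51134409 0.08159903 0.17485176] [-0.075  0.029  1.785  0.     1.326 -1.646]
(0.511, 0.082, 0.15) [280.47894452 269.92081559] [356.82667975 281.36101071]
(0.511, 0.082, 0.24) [277.66851921 155.84349075] [352.64201711 274.57877789]
(0.607, 0.0826, 0.165) [146.96132482 242.31558859] [356.72426168 214.33748573]
(0.585, 0.083, 0.068) [185.10331975 356.47725508] [360.02282467 240.29879286]
```

View pics/s3.png

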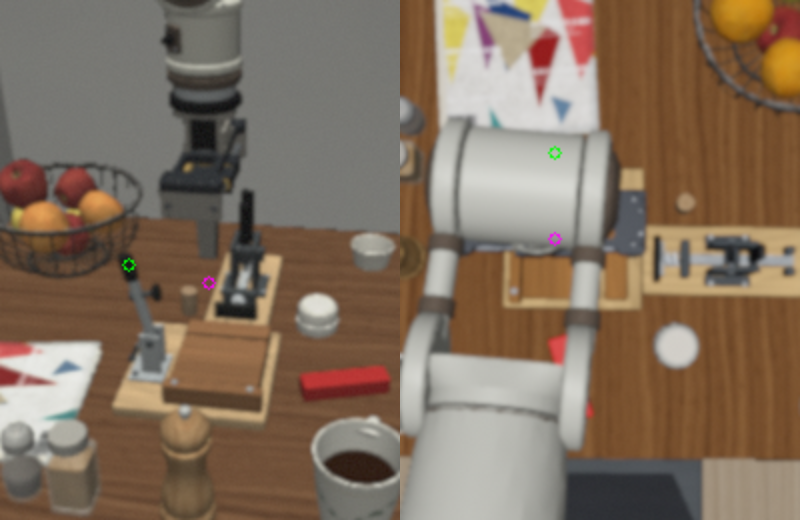

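The side view shows the fingertips about 30 mm higher than expected: seen at (208,258) in the left panel, predicted (208,283). The clamp arm is still up, so the fingers probably slid over its top and it sprang back. I'll go over it again and sweep 25 mm lower.

>>> arm_command(plan=[[[0, 0, -4, 0], [0, 0, -8, 0], [-4, 0, -8, 0], [-8, 0, -8, 0], [-12, 0, -8, 0], [-15.5, 0, -8, 0], [-15.5, 0, -8, 0], [-15.5, 0, -4, 0], [-15.5, 0, 0, 0], [-15.5, 0, 2.5, 0], [-15.5, 0, 2.5, 0], [-15.5, 0, 2.5, 0]]])

```text
time: 5.65
eef_pos: [0.666, 0.0816, 0.1506]
eef_rot: [0.0, 1.0, -0.0, 0.0]
wrist_force: [0.2, -0.1, 0.1]
width: 0.0002
grip_force: 0.0
```

>>> arm_command(plan=[[[1, 0, 0, 0], [2, 0, 0, 0], [3, 0, 0, 0], [4, 0, 0, 0], [5, 0, 0, 0], [6, 0, 0, 0], [7, 0, 0, 0]]])

```text
time: 6.35
eef_pos: [0.599, 0.0814, 0.1544]
eef_rot: [0.0, 1.0, -0.0, 0.005]
wrist_force: [3.8, -0.1, 3.1]
width: 0.0004
grip_force: 1.6
```

```bash
python3 - <<'E'
from h import *
im=grab_frame("side")[...,::-1]; cv2.imwrite("pics/s4.png",cv2.resize(im[120:300,160:360],None,fx=3.3,fy=3.3,interpolation=cv2.INTER_CUBIC))
s=bot.get_state();P=s["eef_pos"];print(P,s["wrist_force"],(proj("side",P-[0,0,.025])[0]-[160,120]+.5)*3.3)
E
```

```text
[0.59710286 0.081631   0.15346781] [1.97213421 0.13628246 2.2128709 ] [164.331574   286.01679633]
```

View pics/s4.png

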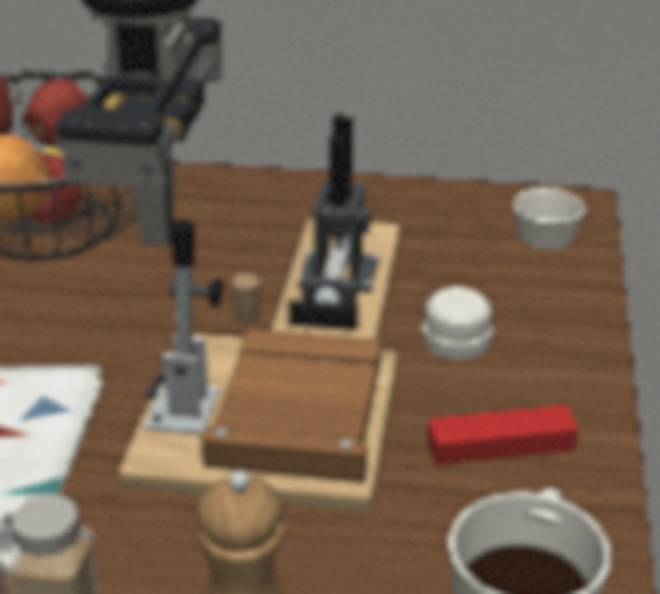

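The clamp arm is now upright at crop (183,240) with the fingers behind it, so the push works. The tip sits only about 16 mm below the arm's top, so I'll follow the arc downward as I push on.

>>> arm_command(plan=[[[0.5, 0, 0.8, 0], [1, 0, 1.2, 0], [2, 0, 1.5, 0], [3, 0, 1.8, 0], [4, 0, 2.1, 0], [5, 0, 2.4, 0], [6, 0, 2.8, 0], [7, 0, 3.2, 0], [8, 0, 3.5, 0], [9, 0, 4, 0], [9.5, 0, 4, 0], [9.5, 0, 4, 0], [9.5, 0, 4, 0], [9.5, 0, 4, 0]]])

```text
time: 7.8
eef_pos: [0.5016, 0.0816, 0.11]
eef_rot: [0.0, 1.0, -0.0, 0.0]
wrist_force: [0.3, -0.5, 0.4]
width: 0.0005
grip_force: 0.0
```

```bash
python3 - <<'E'
from h import *
im=grab_frame("side")[...,::-1]; cv2.imwrite("pics/s5.png",cv2.resize(im[120:300,160:360],None,fx=3.3,fy=3.3,interpolation=cv2.INTER_CUBIC))
s=bot.get_state();P=s["eef_pos"];print(P,s["wrist_force"])
E
```

```text
[0.50154335 0.08157841 0.10993979] [ 0.04227881 -0.37193959  0.26151424]
```

View pics/s5.png

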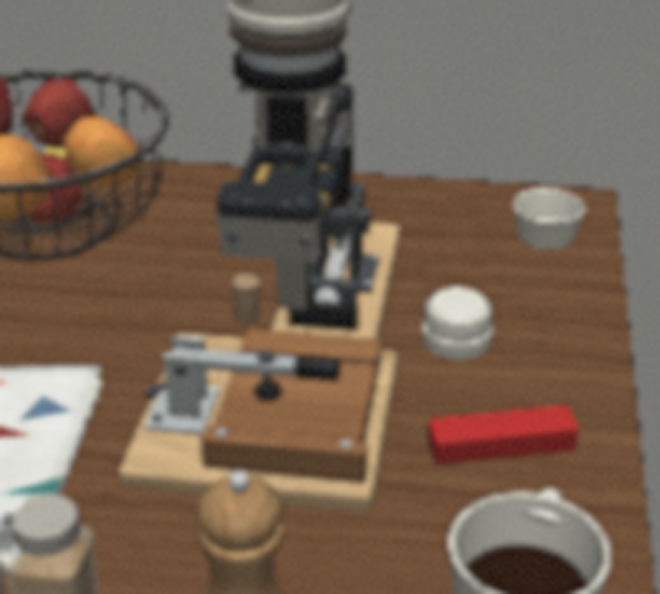

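The hold-down lies flat with its foot on the board at crop (267,390). Now I'll lift and go to the ratchet: shut fingers on the +y side of the trigger, which should be touched at about TCP y = -0.093.

>>> arm_command(plan=[[[0, 0, -4, 0], [0, 0, -8, 0], [0, 0, -12, 0], [0, -4, -12, 0], [0.2, -8, -12, 0], [0.2, -11, -12, 0], [0.2, -13.2, -12, 0], [0.2, -13.2, -12, 0], [0.2, -13.2, -8, 0], [0.2, -13.2, -5, 0], [0.2, -13.2, -2.5, 0], [0.2, -13.2, -2.5, 0], [0.2, -13.2, -2.5, 0]]])

```text
time: 9.15
eef_pos: [0.4993, -0.0497, 0.1352]
eef_rot: [-0.0, 1.0, 0.0, -0.0]
wrist_force: [0.3, -0.4, 0.4]
width: 0.0004
grip_force: 0.0
```

>>> arm_command(plan=[[[0, -0.7, 0, 0], [0, -1.4, 0, 0], [0, -2, 0, 0], [0, -2.5, 0, 0], [0, -3, 0, 0], [0, -3.5, 0, 0], [0, -4, 0, 0], [0, -4, 0, 0]]])

```text
time: 9.95
eef_pos: [0.4991, -0.091, 0.1347]
eef_rot: [0.001, 1.0, -0.0, 0.0]
wrist_force: [0.1, 0.0, 0.6]
width: 0.0006
grip_force: 0.0
```

Not touching yet (commanded y is about -0.090). I'll push on in small steps and watch the force.

>>> arm_command(plan=[[[0, -0.3, 0, 0], [0, -0.6, 0, 0], [0, -0.9, 0, 0], [0, -1.2, 0, 0], [0, -1.2, 0, 0]]])

```text
time: 10.45
eef_pos: [0.4992, -0.1023, 0.135]
eef_rot: [0.0, 1.0, 0.0, 0.0]
wrist_force: [0.5, 1.8, 3.5]
width: -0.0001
grip_force: 1.4
```

>>> arm_command(plan=[[[0, -0.3, 0, 0], [0, -0.6, 0, 0], [0, -0.6, 0, 0], [0, -0.6, 0, 0]]])

```text
time: 10.85
eef_pos: [0.4992, -0.107, 0.1355]
eef_rot: [0.0, 1.0, 0.001, 0.0]
wrist_force: [-2.4, 7.8, 7.3]
width: 0.0001
grip_force: 4.1
```

>>> arm_command(plan=[[[0, -0.2, 0, 0], [0, -0.4, 0, 0], [0, -0.4, 0, 0]]])

```text
time: 11.15
eef_pos: [0.4993, -0.111, 0.1357]
eef_rot: [0.0, 1.0, 0.001, 0.0]
wrist_force: [-1.8, 7.8, 7.9]
width: 0.0004
grip_force: 4.2
```

>>> arm_command(plan=[[[0, -0.2, 0, 0], [0, -0.4, 0, 0], [0, -0.4, 0, 0]]])

```text
time: 11.45
eef_pos: [0.4994, -0.115, 0.1357]
eef_rot: [0.0, 1.0, 0.001, 0.0]
wrist_force: [-1.0, 7.7, 7.7]
width: 0.0003
grip_force: 4.1
```

>>> arm_command(plan=[[[0, -0.2, 0, 0], [0, -0.4, 0, 0], [0, -0.4, 0, 0]]])

```text
time: 11.75
eef_pos: [0.4994, -0.119, 0.1355]
eef_rot: [0.0, 1.0, 0.001, 0.0]
wrist_force: [-1.1, 7.7, 8.2]
width: 0.0006
grip_force: 4.2
```

>>> arm_command(plan=[[[0, -0.2, 0, 0], [0, -0.3, 0, 0], [0, -0.3, 0, 0]]])

```text
time: 12.05
eef_pos: [0.4993, -0.1217, 0.1354]
eef_rot: [0.0, 1.0, 0.002, 0.0]
wrist_force: [-0.3, 8.0, 6.8]
width: 0.0003
grip_force: 4.5
```

```bash
python3 - <<'E'
from h import *
a=cv2.resize(grab_frame("top")[135:220,195:360,::-1],None,fx=4.8,fy=4.8,interpolation=cv2.INTER_CUBIC)
cv2.imwrite("pics/t6.png",a)
c=camera_model("wrist");print(c["fx"],c["cx"],c["cy"],c["mount"].round(3).tolist())
cv2.imwrite("pics/w6.png",cv2.resize(grab_frame("wrist")[...,::-1],(800,600)))
E
```

```text
297.3186396354542 259.9003886217607 188.84748662830694 [[0.002, -0.966, -0.259, 0.072], [1.0, 0.002, 0.002, -0.0], [-0.001, -0.259, 0.966, -0.186], [0.0, 0.0, 0.0, 1.0]]
```

View pics/t6.png

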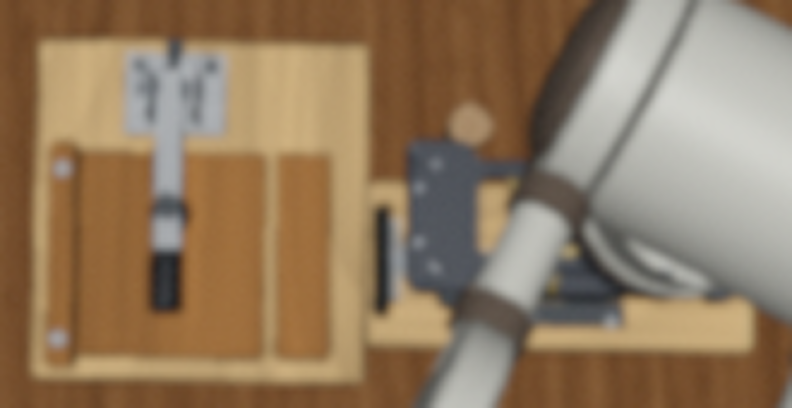

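One stroke pushed the pad from crop x≈400 to ≈383, about 9 mm. The clamp is down on the board. From here I'll measure the pad numerically with a profile along jig y in the top view.

```bash
cat >> h.py <<'E'
def prof():
    g=cv2.cvtColor(grab_frame("top"),cv2.COLOR_RGB2GRAY).astype(np.float32)
    ys=np.arange(.040,-.080,-.001); xs=.499+np.linspace(-.02,.02,9)
    I=[]
    for y in ys:
        q=proj("top",np.c_[xs,np.full(9,y),np.full(9,.046)]).astype(np.float32)
        I.append(cv2.remap(g,q[:,:1].copy(),q[:,1:].copy(),cv2.INTER_CUBIC).mean())
    return ys,np.array(I)
def front(show=0):
    ys,I=prof(); 
    k=np.where(I<70)[0]
    i=k[0]; lo=I[i:i+8].min(); hi=np.median(I[max(i-9,0):i-3]); t=(lo+hi)/2
    j=np.where(I[:i+8]>t)[0]; j=j[j<i+3][-1]
    y=ys[j]-.001*(I[j]-t)/(I[j]-I[j+1])
    s=bot.get_state()
    print("front jig y mm",round((y-.0077)*1e3,1),"tcp",s["eef_pos"].round(4),"F",s["wrist_force"].round(1),"t",s["time"])
    if show: print(I.astype(int).tolist())
E
python3 - <<'E'
from h import *
front(1)
E
```

```text
front jig y mm -32.9 tcp [ 0.4993 -0.1217  0.1353] F [-1.7  7.9  7.4] t 12.2
[116, 114, 113, 114, 116, 120, 128, 135, 143, 148, 150, 147, 143, 136, 130, 125, 121, 121, 121, 120, 120, 120, 119, 118, 118, 118, 118, 118, 119, 119, 119, 119, 119, 118, 117, 117, 116, 114, 115, 118, 121, 128, 136, 144, 151, 156, 160, 161, 161, 161, 160, 160, 160, 159, 158, 156, 153, 149, 144, 139, 137, 131, 126, 120, 105, 92, 75, 56, 45, 42, 49, 64, 83, 99, 119, 132, 141, 148, 149, 146, 140, 131, 120, 111, 103, 99, 98, 97, 98, 98, 97, 96, 96, 96, 96, 96, 96, 94, 92, 90, 87, 85, 83, 82, 82, 82, 82, 81, 81, 80, 80, 80, 80, 79, 80, 82, 84, 89, 95, 102]
```

>>> arm_command(plan=[[[0, -0.2, 0, 0], [0, -0.3, 0, 0], [0, -0.3, 0, 0]]])

```text
time: 12.5
eef_pos: [0.4993, -0.1236, 0.1352]
eef_rot: [0.0, 1.0, 0.003, 0.0]
wrist_force: [-0.3, 10.7, 6.2]
width: 0.0005
grip_force: 6.2
```

```bash
python3 - <<'E'
from h import *
front()
E
```

```text
front jig y mm -30.6 tcp [ 0.4992 -0.1237  0.1352] F [ 0.3 10.5  7.5] t 12.55
```

>>> arm_command(plan=[[[0, -0.2, 0, 0], [0, -0.3, 0, 0], [0, -0.3, 0, 0]]])

```text
time: 12.85
eef_pos: [0.4992, -0.1241, 0.1352]
eef_rot: [-0.0, 1.0, 0.005, 0.0]
wrist_force: [-0.5, 18.8, 9.7]
width: 0.0003
grip_force: 10.5
```

```bash
python3 - <<'E'
from h import *
front()
E
```

```text
front jig y mm -29.7 tcp [ 0.4992 -0.1241  0.1352] F [-0.2 19.5 10.3] t 12.9
```

The end of the stroke is at TCP y ≈ -0.124. Second stroke: release and squeeze again.

>>> arm_command(plan=[[[0, 1, 0, 0], [0, 2, 0, 0], [0, 3, 0, 0], [0, 3, 0, 0], [0, 3, 0, 0], [0, 2.5, 0, 0], [0, 2, 0, 0], [0, 1.6, 0, 0], [0, 1.2, 0, 0], [0, 0.8, 0, 0], [0, 0.4, 0, 0], [0, 0.1, 0, 0], [0, -0.1, 0, 0], [0, -0.1, 0, 0]]])

```text
time: 14.3
eef_pos: [0.499, -0.1243, 0.135]
eef_rot: [0.0, 1.0, 0.007, -0.0]
wrist_force: [-1.4, 23.8, 11.1]
width: 0.0006
grip_force: 12.7
```

```bash
python3 - <<'E'
from h import *
front()
E
```

```text
front jig y mm -21.2 tcp [ 0.4989 -0.1242  0.135 ] F [-0.7 22.7 11.3] t 14.35
```

>>> arm_command(plan=[[[0, 1, 0, 0], [0, 2, 0, 0], [0, 3, 0, 0], [0, 3, 0, 0], [0, 3, 0, 0], [0, 2.5, 0, 0], [0, 2, 0, 0], [0, 1.6, 0, 0], [0, 1.2, 0, 0], [0, 0.8, 0, 0], [0, 0.4, 0, 0], [0, 0.1, 0, 0], [0, 0, 0, 0], [0, 0, 0, 0]]])

```text
time: 15.75
eef_pos: [0.4989, -0.1242, 0.1349]
eef_rot: [0.0, 1.0, 0.007, -0.0]
wrist_force: [-1.3, 23.3, 10.4]
width: 0.0001
grip_force: 12.4
```

```bash
python3 - <<'E'
from h import *
front(1)
E
```

```text
front jig y mm -10.5 tcp [ 0.4989 -0.1242  0.1349] F [-0.  23.2 10.9] t 15.8
[116, 115, 114, 114, 116, 120, 128, 135, 143, 148, 149, 147, 143, 136, 130, 125, 122, 121, 121, 121, 120, 120, 119, 118, 118, 118, 118, 119, 119, 119, 119, 119, 119, 118, 118, 117, 116, 114, 111, 106, 102, 92, 83, 73, 60, 51, 43, 38, 41, 53, 70, 92, 112, 127, 141, 145, 147, 145, 141, 140, 141, 145, 150, 156, 162, 164, 166, 167, 166, 167, 168, 169, 170, 169, 163, 157, 145, 129, 116, 100, 90, 83, 77, 76, 75, 73, 73, 75, 78, 82, 87, 91, 94, 95, 96, 96, 95, 94, 95, 95, 97, 98, 99, 99, 99, 98, 96, 95, 95, 95, 95, 95, 94, 94, 94, 92, 91, 88, 86, 85]
```

The pad is now about at the strip (front ≈ -10 mm, with 5 mm of strip gap left). The next full stroke should close the gap and press the pad in about 5 mm. I'll do it in two parts.

>>> arm_command(plan=[[[0, 1, 0, 0], [0, 2, 0, 0], [0, 3, 0, 0], [0, 3, 0, 0], [0, 3, 0, 0], [0, 2.5, 0, 0], [0, 2.2, 0, 0], [0, 1.9, 0, 0], [0, 1.6, 0, 0], [0, 1.3, 0, 0], [0, 1, 0, 0], [0, 1, 0, 0]]])

```text
time: 17.0
eef_pos: [0.4991, -0.1192, 0.1354]
eef_rot: [0.001, 1.0, 0.002, -0.0]
wrist_force: [-1.2, 8.1, 7.2]
width: 0.0003
grip_force: 4.6
```

```bash
python3 - <<'E'
from h import *
front(1)
E
```

```text
front jig y mm -5.0 tcp [ 0.4991 -0.1192  0.1354] F [-2.   8.   6.1] t 17.05
[116, 115, 114, 112, 110, 108, 107, 107, 108, 111, 114, 117, 119, 121, 121, 121, 120, 119, 118, 118, 118, 118, 118, 119, 119, 119, 119, 119, 118, 118, 118, 116, 115, 111, 106, 100, 89, 79, 68, 55, 47, 40, 37, 43, 56, 72, 95, 113, 128, 143, 149, 155, 158, 159, 160, 161, 159, 156, 152, 149, 147, 149, 153, 158, 162, 164, 162, 157, 149, 136, 124, 110, 97, 89, 81, 77, 76, 75, 76, 78, 81, 84, 88, 91, 94, 95, 95, 96, 95, 95, 96, 96, 98, 99, 100, 101, 101, 100, 99, 98, 97, 96, 95, 95, 94, 92, 91, 88, 86, 85, 83, 82, 84, 86, 90, 97, 103, 113, 120, 127]
```

>>> arm_command(plan=[[[0, -0.2, 0, 0], [0, -0.4, 0, 0], [0, -0.6, 0, 0], [0, -0.8, 0, 0], [0, -0.8, 0, 0]]])

```text
time: 17.55
eef_pos: [0.499, -0.1239, 0.135]
eef_rot: [0.0, 1.0, 0.005, -0.0]
wrist_force: [-1.4, 18.5, 9.1]
width: -0.0
grip_force: 9.9
```

```bash
python3 - <<'E'
from h import *
front(1)
E
```

```text
front jig y mm -5.0 tcp [ 0.499  -0.1239  0.135 ] F [-1.2 18.4  8.1] t 17.6
[116, 115, 114, 112, 110, 108, 107, 106, 108, 110, 114, 117, 119, 121, 121, 121, 120, 119, 118, 118, 118, 118, 119, 119, 119, 119, 119, 119, 118, 118, 118, 116, 115, 111, 106, 100, 89, 80, 68, 55, 47, 40, 37, 42, 55, 71, 95, 114, 130, 146, 153, 159, 163, 162, 162, 160, 156, 153, 150, 149, 150, 152, 155, 157, 154, 150, 140, 128, 116, 102, 93, 86, 80, 80, 80, 81, 85, 93, 102, 115, 126, 135, 141, 142, 138, 132, 123, 114, 107, 101, 98, 98, 96, 95, 95, 94, 94, 95, 96, 98, 99, 101, 101, 101, 100, 99, 98, 97, 96, 96, 95, 96, 95, 95, 94, 92, 91, 88, 85, 83]
```

The strip is against the board (front at exactly -5 mm as expected) and the head edge moved 10.0 mm while the pad moved 5, so the pad is pressed in about 5 mm. One partial stroke for about 3 mm more.

>>> arm_command(plan=[[[0, 1, 0, 0], [0, 2, 0, 0], [0, 3, 0, 0], [0, 3, 0, 0], [0, 3, 0, 0], [0, 2.5, 0, 0], [0, 2.2, 0, 0], [0, 1.9, 0, 0], [0, 1.7, 0, 0], [0, 1.7, 0, 0]]])

```text
time: 18.6
eef_pos: [0.4992, -0.1096, 0.1355]
eef_rot: [0.0, 1.0, 0.002, 0.0]
wrist_force: [-2.1, 10.1, 7.5]
width: 0.0005
grip_force: 5.6
```

```bash
cat >> h.py <<'E'
def edge():
    ys,I=prof(); d=np.argmin(I[:60]); a=I[d-1:d+2]; d=d+.5*(a[0]-a[2])/(a[0]-2*a[1]+a[2])
    k=[i for i in range(55,90) if I[i]>=120>I[i+1]][0]; e=k+(I[k]-120)/(I[k]-I[k+1])
    s=bot.get_state(); print("dark",round(d,2),"edge",round(e,2),"comp~",round(30.7-(e-d),2),"y",s["eef_pos"][1].round(4),"F",s["wrist_force"].round(1),s["time"])
E
python3 - <<'E'
from h import *
edge()
E
```

```text
dark 41.85 edge 65.5 comp~ 7.05 y -0.1095 F [-1.5  9.8  6.9] 18.65
```

>>> arm_command(plan=[[[0, -0.1, 0, 0], [0, -0.1, 0, 0], [0, -0.1, 0, 0], [0, -0.1, 0, 0], [0, -0.1, 0, 0], [0, -0.1, 0, 0]]])

```text
time: 19.25
eef_pos: [0.4992, -0.1103, 0.1355]
eef_rot: [0.0, 1.0, 0.002, 0.0]
wrist_force: [-1.7, 11.2, 8.6]
width: 0.0003
grip_force: 5.9
```

```bash
python3 - <<'E'
from h import *
edge();edge()
a=cv2.resize(grab_frame("top")[135:220,195:295,::-1],None,fx=5,fy=5,interpolation=cv2.INTER_CUBIC)
b=cv2.resize(grab_frame("side")[180:280,180:300,::-1],None,fx=2.4,fy=4.25,interpolation=cv2.INTER_CUBIC)
cv2.imwrite("pics/f.png",np.hstack([a,b[:425]]))
E
```

```text
dark 41.82 edge 64.74 comp~ 7.77 y -0.1103 F [-1.7 10.8  7.4] 19.3
dark 41.84 edge 64.76 comp~ 7.79 y -0.1103 F [-2.2 11.1  7.8] 19.35
```

View pics/f.png

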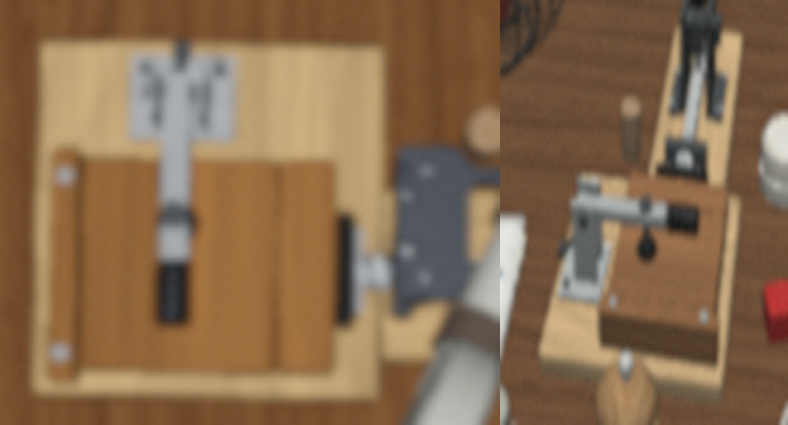

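The final picture shows the strip flush with the board and its ends level, with the arm down. The pad is pressed in about 7.8 mm. The trigger kinematics independently give about 7.5 mm, with the trigger held at roughly 0.13 rad and 11 N. Handing in.

```bash
python3 -c "
from workcell import hand_in
print(hand_in())"
```

```text
the job is handed in; nothing more can be done
None
```

I handed the job in at about 19 s; no verdict came back. The hold-down is on the board, the strip is tight against it, the pad is pressed in about 7.8 of 16 mm by my measurement, and the trigger is still held part-squeezed.

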